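Move the weighted cutting template to the next outline on the hide

TASK

Set the white cutting template up for the next panel: take the three weights off it and stand them in the blue tray, then lay the template inside the silver outline on the black hide, narrow end to narrow end. When it lies there, put the weights back on it, each on the footprint painted for it (steel block on the square, red bar lengthwise on the oblong, brass weight on the circle). Let go of everything and leave the tape roll, the dye bottle and the mallet where they are.

Things in the scene. Friction and masses are not known exactly. Their poses are not given: they have to be found in the camera images.
- template: White board 6 mm thick, x to its narrow end: x -105 (140 wide) to +112 mm (90 wide). Origin: underside, below the handle: black bar 60 (x) x 14 (y) x 12 mm, top 48 mm up, open below; pinch across y. Blue painted footprints: 49 mm square at (-58, 38) mm, oblong 70 (x) x 40 at (-58, -38), 56 mm circle at (72, 0). At the start the weights stand on them in any order. 0.2 kg.
- outline: Flat silver-white pen line on the black hide: the template's shape drawn 4 mm larger all round. Origin and axes are those of a template laid exactly in it (x to the narrow end, z up, on the table's surface). Nothing to bump into.
- tray: Fixed blue sheet-steel tray with black rubber floor, 104 mm (its x) by 218 mm (its y) outside, walls 4 mm thick and 18 mm high, floor 4 mm above the table. Origin: centre of its underside. Room for the three weights side by side along y, 68 mm apart.
- block: Loose weight, 0.66 kg: dark steel block 45 x 45 x 40 mm high with a bent 10 mm steel rod as handle: it rises from the middle of the top to 90 mm above the underside (rod axis), then runs level 42 mm along the block's +x. Origin: centre of its underside, z up. Best pinched across y at the upright rod, 78 mm above the underside.
- knobweight: Loose weight: turned brass disc of 52 mm diameter, 30 mm high, about 0.58 kg, with a neck and a round knob of 30 mm diameter between 56 and 72 mm above the underside (74 mm in all). Origin: centre of its underside, z up.
- bar: Loose weight: red painted bar 66 mm (x) by 36 mm (y) by 28 mm high, about 0.58 kg, with a round steel bow handle of 10 mm: its level part runs along x over the middle, 48 mm long, its axis 62 mm above the underside, open below. Origin: centre of its underside, z up. Pinch the bow across y.
- taperoll: Bystander: cream roll of tape lying flat, 100 mm diameter, 48 mm high, loose. Origin: centre of its underside. To be left alone.
- dyebottle: Bystander: amber bottle with black cap, 42 mm diameter, 100 mm high, loose. Origin: centre of its underside. To be left alone.
- mallet: Bystander: rawhide mallet lying flat, wooden handle along its x, 250 mm long, head 85 mm wide and 52 mm high, loose. Origin: on the handle, underneath. To be left alone.
Mind the look-alikes: they are no part of the job. There is more than one size of the knobweight; the one meant has the size given above. There is more than one size of the block; the job needs the larger.

How it is judged (in metres and radians):
On the way, in this order (a step that is already met when the one before it is completed fails the run):
1. all three weights stand upright in the blue tray (x of block in the frame of tray between -0.048 and 0.048 m and y of block in the frame of tray between -0.105 and 0.105 m and height (world z) of each of block, knobweight, bar below 0.012 m and angle between each of block, knobweight, bar's own z axis and vertical below 0.15 rad and x of knobweight in the frame of tray between -0.048 and 0.048 m and y of knobweight in the frame of tray between -0.105 and 0.105 m and x of bar in the frame of tray between -0.048 and 0.048 m and y of bar in the frame of tray between -0.105 and 0.105 m), for 0.2 s.
2. the template lies flat in the silver outline, narrow end to narrow end, while the weights still stand in the tray (all of step 1 and horizontal distance between template and outline below 0.012 m and angle between the x axis of template and the x axis of outline, either way round below 0.12 rad and height (world z) of template below 0.005 m and angle between template's own z axis and vertical below 0.05 rad), for 0.2 s.
At the end, for the whole second after the job is handed in: Template flat within 12 mm and 7 degrees of the silver outline, narrow end to narrow end; block, bar and brass weight upright on it, each within 12 mm along each template axis of the centre of its own footprint (square, oblong, circle), bar lengthwise within 17 degrees; all released, at rest (horizontal distance between template and outline below 0.012 m and angle between the x axis of template and the x axis of outline, either way round below 0.12 rad and height (world z) of template below 0.005 m and angle between template's own z axis and vertical below 0.05 rad and x of block in the frame of template between -0.07 and -0.046 m and y of block in the frame of template between 0.026 and 0.05 m and z of block in the frame of template between 0.002 and 0.01 m and angle between each of block, bar, knobweight's own z axis and vertical below 0.1 rad and contact force between each of block, bar, knobweight, template and the fingers below 0.05 N and x of bar in the frame of template between -0.07 and -0.046 m and y of bar in the frame of template between -0.05 and -0.026 m and z of bar in the frame of template between 0.002 and 0.01 m and x of knobweight in the frame of template between 0.06 and 0.084 m and y of knobweight in the frame of template between -0.012 and 0.012 m and z of knobweight in the frame of template between 0.002 and 0.01 m and angle between the x axis of bar and the x axis of template, either way round below 0.3 rad and x of knobweight in the frame of outline above 0.04 m and linear speed of each of block, knobweight, bar, template below 0.01 m/s); the robot touches nothing.
It fails at once if the tape roll is moved by more than 2 cm (distance of taperoll from where it was at the start of the episode above 0.02 m).
It fails at once if the bottle is moved by more than 2 cm (distance of dyebottle from where it was at the start of the episode above 0.02 m).
It fails at once if the mallet is moved by more than 2 cm (distance of mallet from where it was at the start of the episode above 0.02 m).
It also fails if it takes over 144 s, if anything falls off the work surface, if the arm or the gripper's body presses on something with over 40 N, if the wrist force passes 120 N, or if a joint passes its speed limit or range.

ROBOT

A 6-joint arm with a two-finger parallel gripper is mounted at the origin on the work surface. World frame = base frame: x ahead of the robot, y to its left, z up, the work surface at z = 0. Lengths are in m, angles in degrees, forces in N, time in s.
With the tool pointing down it reaches from about 0.35 to 0.725 m from the base axis. Payload 6 kg.
Tool frame: the origin (TCP) lies at the very end of the fingers, on their centre line; the grasp point (between the pads) lies 19 mm behind it (tcp_to_grasp is the z of the grasp point in the tool frame, in m); z points along the fingers, y is the direction in which the jaws open and shut (so a half turn about z gives the same grasp; the last joint's range is limited). The gripper opens to 85 mm and grips with 20 to 120 N. Pads are 22 mm wide; open, the fingers measure 114 mm over their backs; the gripper's body (76 mm by 85 mm) begins 54 mm behind the grasp point. The pads swing forward as they close: fully open they stand 13 mm farther back than shut.
Start: joints at [92.687, 2.303, 4.859, 0, -92.561, -19.12], TCP at [0.17, 0.575, 0.231] pointing down, gripper open.
Joint ranges: [-146.85, 146.85], [-73.84, 115.35], [-62.03, 85.46], [-188.31, 113.3], [-161.28, -10.13], [-171.36, 171.36]. Speed limits (degrees/s): [147.25, 147.25, 172.46, 180, 180, 180].

INTERFACE

Orientations are given as [roll, pitch, yaw] about the fixed x, y, z axes, in that order (R = Rz(yaw) Ry(pitch) Rx(roll)).
In Python, from plant import state, grab_frame, camera_model, finish_job, tcp_to_grasp gives the robot as it stands. The module is installed in compiled form; this text tells all that it offers.
- The arm moves only by the shell command python3 -m pendant 'ROWS' [FORCE]. ROWS is text: rows parted by semicolons, each of 5 numbers parted by spaces: the finger opening in mm, from 0 to 85.4, then the shift along the world's x, y, z in mm, then the turn about the world's z in rad. A call has 1 to 5 rows; each row shifts and turns the commanded pose from where the row before left it; what a row does not reach is not made up. A row lasts 1/10 s, in which the tool goes at most 50 mm and 8.59 degrees, less where a joint would pass 70% of its speed; a pose out of reach is approached as far as the arm can. A call with a gripper value outside its range is refused whole. The fingers move at their own pace and stop on an object; FORCE is the grip in N (left out, the last holds). Time passes only in rows, so rows that do not move let the fingers close. It gives the time, the measured TCP pose, the force and the opening at its end, in the units of the state.
- state(): the state, without advancing time (a new reading comes with each control period).
- grab_frame(name): name is "scene" or "side" or "wrist"; returns the picture (420x560x3 uint8, blue, green, red); there is no depth.
- camera_model(name): a dict with "fx", "fy", "cx", "cy" (pixels), "world_to_cam" (4x4, takes a point from world to camera coordinates). Camera axes: x right, y down, z forward; pixel columns grow to the right and rows downward; lengths in m; the calibration is good to about 2 mm. A picture is of the moment at which its call begins: read the wrist's pose just before it. camera_model takes no time and is no camera call; for the wrist camera it gives the pose at the moment of the call.
- finish_job(): hands the job in, once; it reports no verdict.
The state is a dict: "time_s": time; "qpos": joint angles; "qvel": joint speeds; "tau": joint torques, N m; "position": TCP position; "eef_rot": TCP orientation; "wrist_force": force on the tool from outside, world axes, zero at the start; "ft_torque": the same for the moment, N m; "width": finger opening in m.
Only numpy, scipy, OpenCV 4.12 (cv2) and the standard library are available. Lean on these libraries where they do the work, as an engineer would, in place of code of your own. Each camera call takes 0.05 s, during which the arm holds its last target. There are 200 camera calls.

## Working session

There is one attempt and no reset: what is moved stays moved. The work goes in short steps, Python scripts to look and compute and a shell command to move; the robot and the scene stay as the last step left them, time stands still between calls to the robot, and variables do not carry over. Pictures are saved under pics/ and viewed, about 12 in all and at most 16, crops included, and the job is handed in when it is done.

```bash
mkdir -p pics; cat > h.py <<'E'
import numpy as np, cv2
from plant import *
def ray(cam,u,v,z,m=None):
    m=m or camera_model(cam); T=np.linalg.inv(m["world_to_cam"])
    d=T[:3,:3]@np.array([(u-m["cx"])/m["fx"],(v-m["cy"])/m["fy"],1]); o=T[:3,3]
    return o+d*(z-o[2])/d[2]
def proj(cam,p,m=None):
    m=m or camera_model(cam); q=m["world_to_cam"]@np.array([*p,1]); return np.array([m["fx"]*q[0]/q[2]+m["cx"],m["fy"]*q[1]/q[2]+m["cy"]])
E
python3 - <<'E'
from h import *
s=state();print({k:np.round(v,3) for k,v in s.items()},tcp_to_grasp)
for n in("scene","side","wrist"):
    f=grab_frame(n);cv2.imwrite(f"pics/{n}0.png",f);m=camera_model(n);T=np.linalg.inv(m["world_to_cam"]);print(n,m["fx"],T.round(3).tolist())
E
```

```text
{'time_s': np.float64(0.0), 'qpos': array([ 9.2690e+01,  2.3400e+00,  4.8010e+00, -2.7000e-02, -9.2563e+01,
       -1.9118e+01]), 'qvel': array([-0.062,  0.012,  0.093, -0.103, -0.111,  0.066]), 'tau': array([ 0.0000e+00, -3.6820e+01,  3.4741e+01,  6.9320e+00, -5.0000e-03,
        0.0000e+00]), 'position': array([0.17 , 0.575, 0.23 ]), 'eef_rot': array([ 1.79895e+02, -7.00000e-03, -1.64280e+01]), 'wrist_force': array([-0.74 , -0.052,  0.262]), 'ft_torque': array([ 0.034, -0.017, -0.006]), 'width': np.float64(0.086)} -0.0187
scene 477.4147751674235 [[0.602, 0.642, -0.476, 1.158], [0.799, -0.482, 0.36, -0.394], [0.002, -0.597, -0.803, 1.081], [0.0, 0.0, 0.0, 1.0]]
side 405.10642010685234 [[0.865, -0.366, 0.342, 0.115], [-0.501, -0.641, 0.582, -0.592], [0.006, -0.675, -0.738, 0.876], [0.0, 0.0, 0.0, 1.0]]
wrist 326.1055841554533 [[-0.284, -0.924, -0.255, 0.235], [-0.959, 0.275, 0.073, 0.557], [0.002, 0.265, -0.964, 0.373], [0.0, 0.0, 0.0, 1.0]]
```

View pics/scene0.png

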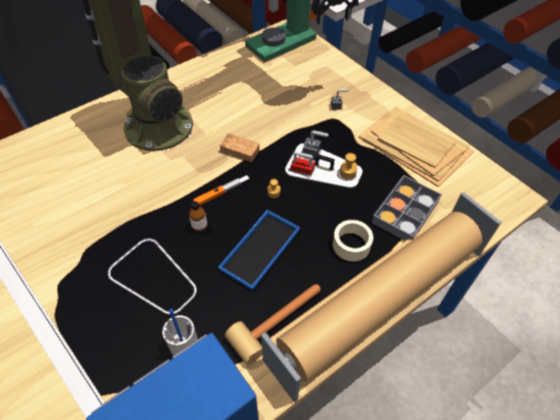

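View pics/side0.png

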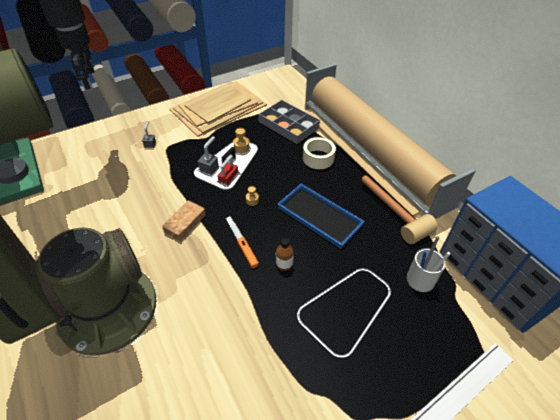

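The scene view shows the template at about (322,165) with the three weights on it, the tray at (260,248), the outline at (153,277), and look-alikes at (274,188) and (337,100). The side view shows the template at (225,165), the tray at (320,213) and the outline at (345,312). Next I'll measure these with masks.

```bash
cat > meas.py <<'E'
from h import *
def poly(cam,f,mask,z,near,r=70,eps=.02):
    m=np.zeros_like(mask);cv2.circle(m,near,r,255,-1);mask=mask&m
    cs,_=cv2.findContours(mask,cv2.RETR_EXTERNAL,cv2.CHAIN_APPROX_NONE);c=max(cs,key=cv2.contourArea)
    hull=cv2.convexHull(c)[:,0].astype(float)
    P=np.array([ray(cam,u,v,z)[:2] for u,v in hull])*1000
    return P
def trap(P,L=217):
    """pose of a filled trapezoid region from its hull (mm)"""
    (c,sz,a)=cv2.minAreaRect(P.astype(np.float32)); 
    a=np.radians(a); ax=[np.array([np.cos(a),np.sin(a)]),np.array([-np.sin(a),np.cos(a)])]
    x=ax[0] if sz[0]>sz[1] else ax[1]; 
    mo=cv2.moments(P.astype(np.float32)); ce=np.array([mo['m10'],mo['m01']])/mo['m00']
    if (ce-np.array(c))@x>0: x=-x   # centroid sits toward the wide end
    return np.array(c),ce,x,sz,mo['m00']
E
python3 - <<'E'
from meas import *
W={"scene":((322,165),(153,277),(260,248)),"side":((225,165),(345,312),(320,213))}
for cam in W:
    f=cv2.imread(f"pics/{cam}0.png");h=cv2.cvtColor(f,cv2.COLOR_BGR2HSV)
    wh=cv2.inRange(h,(0,0,140),(180,60,255)); bl=cv2.inRange(h,(100,120,60),(125,255,255))
    for nm,mk,z,n in(("template",wh,.006,W[cam][0]),("outline",wh,0.,W[cam][1]),("tray top",bl,.018,W[cam][2])):
        P=poly(cam,f,mk,z,n,50 if nm=="template" else 75); c,ce,x,sz,A=trap(P)
        print(cam,nm,"c",c.round(),"centroid",ce.round(),"x ang",np.degrees(np.arctan2(x[1],x[0])).round(1),np.round(sz),round(A))
    u,v=W[cam][0]; cr=f[v-45:v+40,u-50:u+50]; cv2.imwrite(f"pics/c_{cam}.png",cv2.resize(cr,None,fx=6,fy=6,interpolation=cv2.INTER_CUBIC))
a,b=[cv2.resize(cv2.imread(f"pics/c_{c}.png"),(400,340)) for c in W]; cv2.imwrite("pics/c01.png",np.hstack([a,b]))
E
```

```text
scene template c [464. 314.] centroid [468. 306.] x ang 38.2 [226. 127.] 23029
scene outline c [ 493. -281.] centroid [ 484. -282.] x ang 13.2 [229. 151.] 28451
scene tray top c [589. -17.] centroid [589. -17.] x ang -70.7 [115. 229.] 26052
side template c [466. 315.] centroid [455. 309.] x ang 29.6 [222. 142.] 24909
side outline c [ 494. -277.] centroid [ 485. -280.] x ang 13.5 [231. 152.] 28727
side tray top c [585. -15.] centroid [585. -15.] x ang 109.2 [121. 227.] 27226
```

View pics/c01.png

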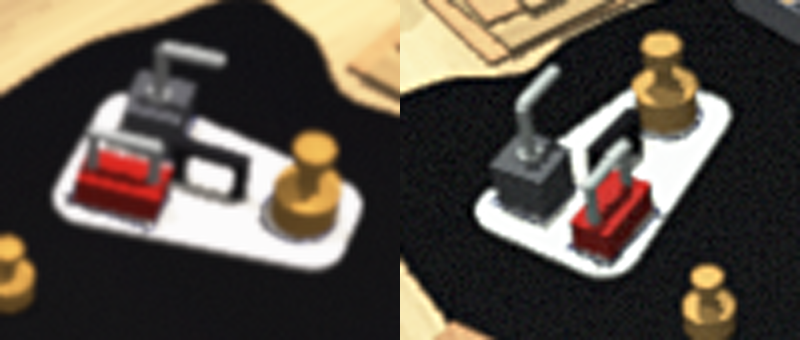

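View pics/wrist0.png

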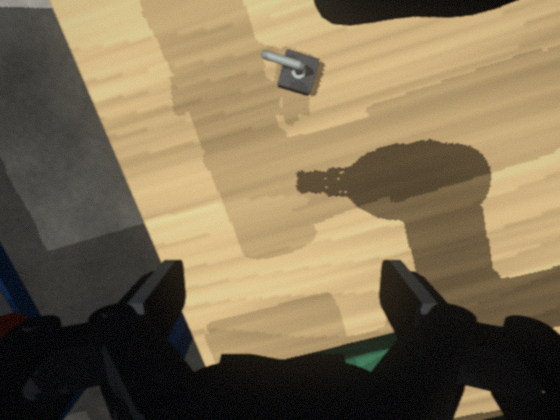

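The crops show the block on the +y (square) footprint, the bar on the oblong and the brass weight on the narrow-end circle, with the template x at about 33°. I'll move the wrist camera over it for a finer measurement.

```bash
python3 -m pendant '60 27 -28 4 .087;60 27 -28 4 .087;60 27 -28 4 .087;60 27 -28 4 .087;60 27 -28 4 .087'; python3 -m pendant '60 27 -28 4 .087;60 27 -28 4 .087;60 27 -28 4 .087;60 27 -28 4 .087;60 27 -28 4 .087'; python3 -m pendant '60 0 0 0 0;60 0 0 0 0'
python3 - <<'E'
from h import *
f=grab_frame("wrist");cv2.imwrite("pics/w1.png",f);m=camera_model("wrist");np.save("w1m.npy",m,allow_pickle=True)
E
```

```text
time_s: 0.65
position: [0.3054, 0.4342, 0.2512]
eef_rot: [180.0, 0.0, 8.7]
wrist_force: [1.3, 0.2, -0.1]
width: 0.0596
time_s: 1.15
position: [0.4405, 0.2942, 0.2713]
eef_rot: [-180.0, 0.0, 33.6]
wrist_force: [0.2, 0.3, 0.8]
width: 0.0601
time_s: 1.35
position: [0.4401, 0.2949, 0.2709]
eef_rot: [-180.0, 0.0, 33.3]
wrist_force: [-1.0, 0.2, -0.2]
width: 0.0603
```

View pics/w1.png

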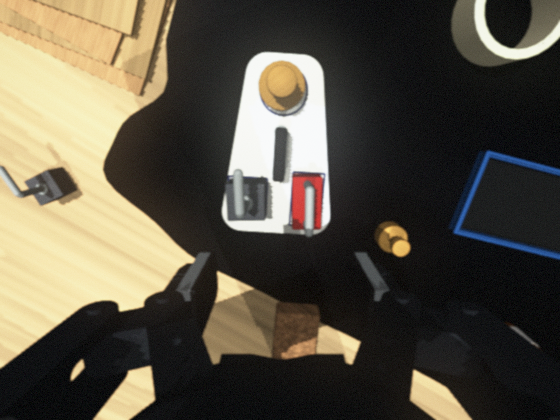

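The wrist view shows the template from (285,53) to (275,232). The knob top is at (282,80), the handle at (280,154), the block rod at (239,190) and the bar bow at (309,205).

```bash
python3 - <<'E'
from meas import *
f=cv2.imread("pics/w1.png");m=np.load("w1m.npy",allow_pickle=True).item()
h=cv2.cvtColor(f,cv2.COLOR_BGR2HSV)
mk=cv2.inRange(h,(0,0,170),(180,50,255)); mk[:45]=0;mk[240:]=0;mk[:,:215]=0;mk[:,335:]=0
c=np.vstack(cv2.findContours(mk,0,cv2.CHAIN_APPROX_NONE)[0]);hull=cv2.convexHull(c)[:,0]
P=np.array([ray("wrist",u,v,.006,m)[:2] for u,v in hull])*1000
c,ce,x,sz,A=trap(P);print("template",c.round(1),ce.round(1),np.degrees(np.arctan2(x[1],x[0])),sz,A,"origin",(c-3.5*x).round(1))
dk=cv2.inRange(h,(0,0,0),(180,255,90));s=dk[118:188,268:294];r=cv2.minAreaRect(np.argwhere(s)[:,::-1].astype(np.float32))
print("handle",r,ray("wrist",r[0][0]+268,r[0][1]+118,.048,m).round(4))
cr=f[40:240,215:340];cv2.imwrite("pics/c02.png",cv2.resize(cr[115:],None,fx=6,fy=6,interpolation=cv2.INTER_CUBIC))
E
```

```text
template [463.  320.8] [457.6 311.8] 33.25852584838867 (217.49549865722656, 139.3964080810547) 24461.556103337323 origin [460.  318.9]
handle ((11.84827709197998, 36.079307556152344), (10.276354789733887, 52.20387649536133), 3.3664603233337402) [0.4641 0.3145 0.048 ]
```

View pics/c02.png

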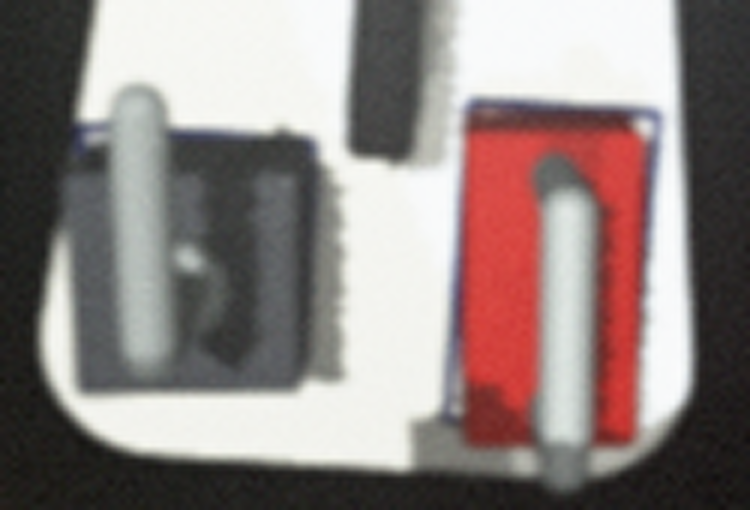

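```bash
cat >> meas.py <<'E'
def trap(P):
    """symmetric-trapezoid pose (mm) from hull: principal axis, centroid; x to the narrow end"""
    mo=cv2.moments(P.astype(np.float32)-P.mean(0).astype(np.float32)); ce=P.mean(0)+np.array([mo['m10'],mo['m01']])/mo['m00']
    a=.5*np.arctan2(2*mo['mu11'],mo['mu20']-mo['mu02']); x=np.array([np.cos(a),np.sin(a)]); y=np.array([-x[1],x[0]])
    t=(P-ce)@x; 
    if t.max()<-t.min(): x=-x;y=-y;t=-t
    s=(P-ce)@y
    return (ce-x*0),ce,x,(np.ptp(t),np.ptp(s)),mo['m00']
E
python3 - <<'E'
from meas import *
f=cv2.imread("pics/w1.png");m=np.load("w1m.npy",allow_pickle=True).item()
h=cv2.cvtColor(f,cv2.COLOR_BGR2HSV)
mk=cv2.inRange(h,(0,0,170),(180,50,255)); mk[:45]=0;mk[240:]=0;mk[:,:215]=0;mk[:,335:]=0
c=np.vstack(cv2.findContours(mk,0,cv2.CHAIN_APPROX_NONE)[0]);hull=cv2.convexHull(c)[:,0]
P=np.array([ray("wrist",u,v,.006,m)[:2] for u,v in hull])*1000
_,ce,x,sz,A=trap(P);o=ce+4.4*x;y=np.array([-x[1],x[0]]);print("template",o.round(1),np.degrees(np.arctan2(x[1],x[0])).round(1),sz,A)
for n,a in dict(block=(-58,38),bar=(-58,-38),knob=(72,0)).items(): print(n,(o+x*a[0]+y*a[1]).round(1))
ce2=lambda p:p[:2]*1000
e=ray("wrist",238,172.5,.096,m);b=ray("wrist",239.5,214,.096,m);d=e-b;print("rod",e.round(4),b.round(4),np.linalg.norm(d),np.degrees(np.arctan2(d[1],d[0])))
e=ray("wrist",310,185,.068,m);b=ray("wrist",309.2,234,.068,m);d=e-b;print("bow mid",((e+b)/2).round(4),np.linalg.norm(d),np.degrees(np.arctan2(d[1],d[0])))
print("knob",ray("wrist",282,80,.08,m).round(4))
for cam in("scene","side"):
    f=cv2.imread(f"pics/{cam}0.png");h=cv2.cvtColor(f,cv2.COLOR_BGR2HSV);n={"scene":(153,277),"side":(345,312)}[cam];n2={"scene":(260,248),"side":(320,213)}[cam]
    _,ce,x,sz,A=trap(poly(cam,f,cv2.inRange(h,(0,0,140),(180,60,255)),0,n,75));print(cam,"outline",(ce+4.4*x).round(1),np.degrees(np.arctan2(x[1],x[0])),sz)
    _,ce,x,sz,A=trap(poly(cam,f,cv2.inRange(h,(100,120,60),(125,255,255)),.018,n2,75));print(cam,"tray",ce.round(1),np.degrees(np.arctan2(x[1],x[0])),sz)
s=state();print(s["position"],s["eef_rot"])
E
```

```text
template [461.5 314. ] 29.0 (np.float64(217.68800799635716), np.float64(139.85114680059337)) 24461.556103337323
block [392.3 319. ]
bar [429.2 252.6]
knob [524.4 348.9]
rod [0.4309 0.3414 0.096 ] [0.3956 0.3182 0.096 ] 0.04226448175988132 33.26077843630945
bow mid [0.4328 0.2549 0.068 ] 0.055825980884857476 33.649736165001
knob [0.5267 0.3527 0.08  ]
scene outline [ 488.  -281.4] 13.565525056570442 (np.float64(229.16541799482388), np.float64(150.74467008510555))
scene tray [588.6 -16.9] -70.5560877040044 (np.float64(229.25250613707237), np.float64(115.12659576815139))
side outline [ 488.9 -278.8] 13.137716237355878 (np.float64(231.32899553844618), np.float64(151.9123696209158))
side tray [584.8 -15.3] 108.57277525297295 (np.float64(227.8602089830402), np.float64(122.54277405948477))
[0.43955257 0.29547308 0.2708311 ] [-1.79994470e+02  3.56021890e-02  3.33434633e+01]
```

Origins agree: template at about (462,314) at 29–31°, bar bow at (432,254). I'll pick the bar first.

```bash
python3 -m pendant '30 -8 -42 0 -.04;30 0 0 -45 0;30 0 0 -45 0;30 0 0 -45 0;30 0 0 0 0' 60; python3 -m pendant '30 0 0 -40 0;30 0 0 -30 0;30 0 0 -15 0;30 0 0 0 0'; python3 -c "
from h import *
cv2.imwrite('pics/s1.png',grab_frame('side'));cv2.imwrite('pics/w2.png',grab_frame('wrist'))
a=cv2.imread('pics/s1.png')[80:240,130:340];b=cv2.imread('pics/w2.png');cv2.imwrite('pics/v1.png',np.hstack([cv2.resize(a,(394,300)),cv2.resize(b,(400,300))]))"
```

```text
time_s: 1.9
position: [0.4279, 0.252, 0.1291]
eef_rot: [179.9, 0.7, 31.2]
wrist_force: [-0.9, 0.4, 0.0]
width: 0.0302
time_s: 2.3
position: [0.4313, 0.2537, 0.0511]
eef_rot: [179.9, 0.1, 31.2]
wrist_force: [0.1, 0.6, 0.8]
width: 0.0303
```

View pics/v1.png

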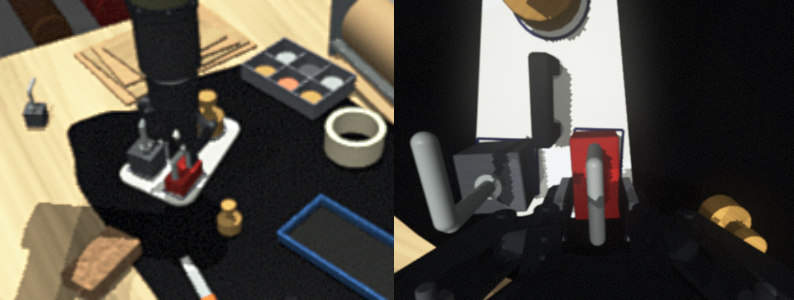

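```bash
python3 -m pendant '0 0 0 0 0;0 0 0 0 0;0 0 0 0 0;0 0 0 0 0;0 0 0 10 0' 60; python3 -m pendant '0 0 0 30 0;0 0 0 40 0;0 0 0 40 0;0 19 -33 0 -.026;0 19 -33 0 -.026'; python3 -m pendant '0 19 -33 0 -.026;0 19 -33 0 -.026;0 19 -33 0 -.026;0 19 -33 0 -.026;0 19 -33 0 -.026';python3 -m pendant '0 19 -33 0 -.026;0 3 -2 0 0;0 0 0 0 0;0 0 0 0 0'; python3 -c "
from h import *
cv2.imwrite('pics/s2.png',grab_frame('scene'));f=grab_frame('wrist');cv2.imwrite('pics/w3.png',f);np.save('w3m.npy',camera_model('wrist'),allow_pickle=True)
a=cv2.imread('pics/s2.png')[120:330,150:400];cv2.imwrite('pics/v2.png',np.hstack([cv2.resize(a,(357,300)),cv2.resize(f,(400,300))]))"
```

```text
time_s: 2.9
position: [0.4307, 0.253, 0.0602]
eef_rot: [-180.0, 0.2, 31.1]
wrist_force: [-0.5, -0.2, -6.3]
width: 0.0079
time_s: 3.4
position: [0.4696, 0.1876, 0.1723]
eef_rot: [-179.9, -0.0, 28.2]
wrist_force: [-0.1, 0.3, -7.9]
width: 0.0074
time_s: 3.9
position: [0.5645, 0.021, 0.1703]
eef_rot: [-179.9, 0.1, 20.6]
wrist_force: [0.5, 0.2, -5.6]
width: 0.0079
time_s: 4.3
position: [0.586, -0.0121, 0.1704]
eef_rot: [-179.9, 0.1, 19.2]
wrist_force: [-0.3, 1.0, -6.5]
width: 0.0076
```

View pics/v2.png

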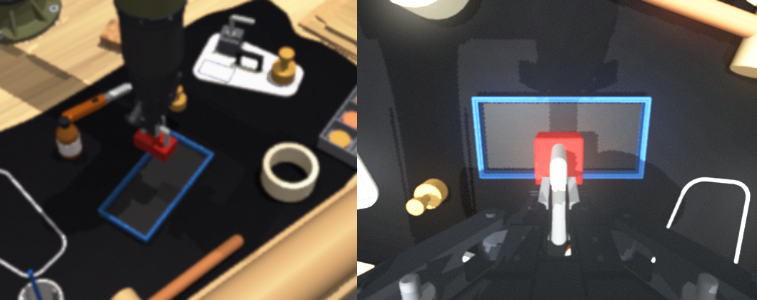

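The tray's long axis runs across the tool x, so the slots lie along about (0.33,-0.94). I'll refine the tray pose from this view.

```bash
python3 - <<'E'
from meas import *
f=cv2.imread("pics/w3.png");m=np.load("w3m.npy",allow_pickle=True).item();h=cv2.cvtColor(f,cv2.COLOR_BGR2HSV)
bl=cv2.inRange(h,(95,120,60),(125,255,255));bl[:, :150]=0;bl[:120]=0;bl[262:]=0
c=np.vstack(cv2.findContours(bl,0,cv2.CHAIN_APPROX_NONE)[0]);hull=cv2.convexHull(c)[:,0];print(cv2.boundingRect(hull))
P=np.array([ray("wrist",u,v,.018,m)[:2] for u,v in hull])*1000
_,ce,x,sz,A=trap(P);print(ce,np.degrees(np.arctan2(x[1],x[0])),sz)
E
```

```text
(160, 134, 254, 117)
[587.83090532 -14.50037417] 109.23105221420424 (np.float64(225.2900614654793), np.float64(110.16697695897994))
```

```bash
python3 -m pendant '0 1 -1 -40 0;0 0 0 -40 0;0 0 0 -25 0;0 0 0 -10 0;0 0 0 -4 0'; python3 -m pendant '0 0 0 -3 0;0 0 0 0 0;25 0 0 0 0;25 0 0 0 0;25 0 0 0 0';python3 -m pendant '25 0 0 20 0;25 0 0 40 0;25 0 0 50 0;25 0 0 0 0'
```

```text
time_s: 4.9
position: [0.5876, -0.0131, 0.053]
eef_rot: [179.9, 0.0, 19.3]
wrist_force: [-2.2, 0.9, 1.4]
width: 0.0079
time_s: 5.4
position: [0.5886, -0.0133, 0.0505]
eef_rot: [180.0, -0.1, 19.2]
wrist_force: [-0.1, -0.1, 0.5]
width: 0.0247
time_s: 5.8
position: [0.5914, -0.0139, 0.1687]
eef_rot: [179.7, -0.8, 19.2]
wrist_force: [0.5, -0.2, 1.5]
width: 0.0254
```

```bash
python3 -m pendant '58 -7 40 0 .02;58 -7 40 0 .02;58 -7 40 0 .02;58 -7 40 0 .02;58 -7 40 0 .02'; python3 -m pendant '58 -7 41 0 .02;58 -7 41 0 .02;58 -7 41 0 .02;58 -7 41 0 .02;58 0 0 0 0'; python3 -m pendant '58 0 0 0 0;58 0 0 0 0'; python3 -c "
from h import *
s=state();m=camera_model('wrist');f=grab_frame('wrist');cv2.imwrite('pics/w4.png',f);print(s['position'],s['eef_rot'])
h=cv2.cvtColor(f,cv2.COLOR_BGR2HSV);b=cv2.inRange(h,(10,100,60),(28,255,255))
n,l,st,c=cv2.connectedComponentsWithStats(b)
for i in range(1,n):
  if st[i,4]>300: print(st[i],c[i].round(),ray('wrist',*c[i],.055,m).round(3))
print('expect knob top',proj('wrist',(.5255,.351,.08),m), proj('wrist',(.5255,.351,.036),m))"
```

```text
time_s: 6.3
position: [0.5526, 0.1881, 0.1598]
eef_rot: [180.0, -0.1, 25.0]
wrist_force: [1.2, -0.2, -0.3]
width: 0.0584
time_s: 6.8
position: [0.5235, 0.3546, 0.1584]
eef_rot: [-180.0, -0.0, 29.8]
wrist_force: [-0.2, -0.2, -0.4]
width: 0.0577
time_s: 7.0
position: [0.525, 0.35, 0.1595]
eef_rot: [180.0, -0.0, 29.5]
wrist_force: [-0.1, 0.0, -0.4]
width: 0.0576
[0.5250249  0.35001503 0.15947903] [ 1.79985980e+02 -2.98304445e-02  2.94912917e+01]
[    0     0   161   213 24025] [71. 96.] [0.524 0.523 0.055]
[ 401    0   56   31 1343] [427.  13.] [0.693 0.333 0.055]
[ 252  167   59   67 2905] [281. 199.] [0.532 0.355 0.055]
[413 365  36  30 352] [431. 379.] [0.452 0.152 0.055]
expect knob top [281.26005035 217.60709327] [281.34850005 202.46381818]
```

View pics/w4.png

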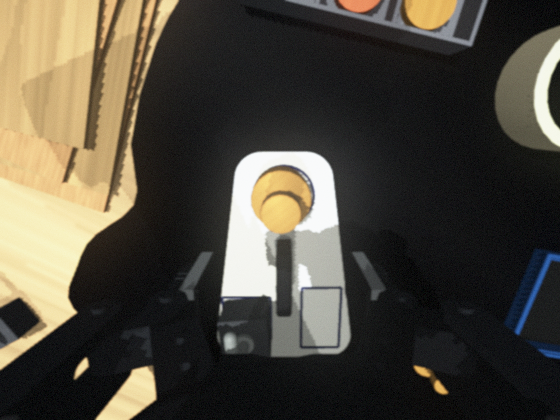

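The knob top is at (281,212), a few mm beyond the expected spot along x, so I'll shift (+4,+3) mm and descend.

```bash
python3 -m pendant '58 4 3 -40 0;58 0 0 -40 0;58 0 0 -20 0;58 0 0 -10 0;58 0 0 0 0'; python3 -m pendant '0 0 0 0 0;0 0 0 0 0;0 0 0 0 0;0 0 0 0 0;0 0 0 0 0' 60; python3 -m pendant '0 0 0 10 0;0 0 0 30 0;0 0 0 40 0;0 0 0 40 0;0 0 0 0 0'
```

```text
time_s: 7.55
position: [0.5287, 0.3523, 0.0484]
eef_rot: [180.0, 0.1, 29.5]
wrist_force: [-0.2, 0.4, -0.1]
width: 0.0581
time_s: 8.05
position: [0.5297, 0.3541, 0.0518]
eef_rot: [-180.0, -0.2, 29.5]
wrist_force: [-1.5, -1.1, 7.2]
width: 0.0276
time_s: 8.55
position: [0.5308, 0.3548, 0.1765]
eef_rot: [-179.9, -0.6, 29.5]
wrist_force: [1.4, 1.2, -4.4]
width: 0.0276
```

```bash
python3 -m pendant '0 8 -43 0 -.018;0 8 -43 0 -.018;0 8 -43 0 -.018;0 8 -43 0 -.018;0 8 -43 0 -.018'; python3 -m pendant '0 8 -43 0 -.018;0 8 -43 0 -.018;0 8 -43 0 -.018;0 8 -43 0 -.018;0 8 -43 0 -.018'; python3 -m pendant '0 0 0 0 0;0 0 0 0 0'; python3 -c "
from h import *
s=state();m=camera_model('wrist');a=grab_frame('scene')[120:330,150:400];f=grab_frame('wrist');print(s['position'],s['eef_rot'])
cv2.imwrite('pics/v3.png',np.hstack([cv2.resize(a,(357,300)),cv2.resize(f,(400,300))]))"
```

```text
time_s: 9.05
position: [0.5676, 0.1369, 0.167]
eef_rot: [-179.9, 0.2, 24.3]
wrist_force: [1.0, -0.0, -5.8]
width: 0.0275
time_s: 9.55
position: [0.6078, -0.0778, 0.1669]
eef_rot: [-179.9, 0.2, 19.2]
wrist_force: [2.3, -0.6, -6.0]
width: 0.0275
time_s: 9.75
position: [0.6077, -0.0773, 0.1667]
eef_rot: [-179.9, 0.2, 19.1]
wrist_force: [0.9, -0.1, -5.8]
width: 0.0273
[ 0.60773937 -0.07732147  0.16672804] [-179.88284212    0.19342521   19.0725221 ]
```

View pics/v3.png

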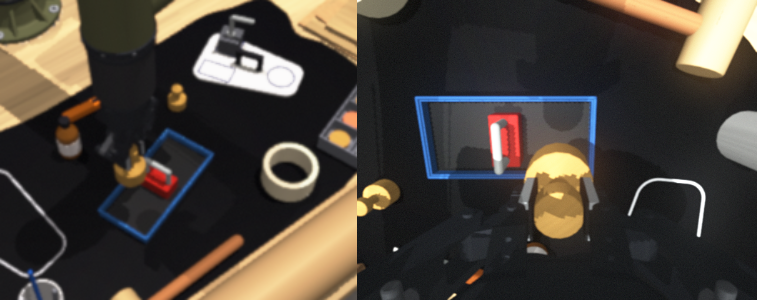

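The knob hangs upright and the bar stands in mid-tray. I'll lower the knob.

```bash
python3 -m pendant '0 1 0 -40 0;0 0 0 -40 0;0 0 0 -25 0;0 0 0 -8 0;0 0 0 -2 0'; python3 -m pendant '0 0 0 -3 0;0 0 0 0 0;45 0 0 0 0;45 0 0 0 0;45 0 0 0 0';python3 -m pendant '45 0 0 20 0;45 0 0 40 0;45 0 0 50 0;45 0 0 0 0'
```

```text
time_s: 10.35
position: [0.6093, -0.0756, 0.0535]
eef_rot: [-180.0, 0.1, 19.3]
wrist_force: [0.3, -1.2, -5.6]
width: 0.0271
time_s: 10.85
position: [0.6108, -0.0767, 0.0533]
eef_rot: [179.9, -0.2, 19.2]
wrist_force: [0.2, 0.2, -0.6]
width: 0.0448
time_s: 11.25
position: [0.6133, -0.0774, 0.1716]
eef_rot: [179.6, -0.8, 19.2]
wrist_force: [0.2, -0.3, 1.0]
width: 0.0455
```

```bash
python3 -m pendant '45 -22 40 0 .024;45 -22 40 0 .024;45 -22 40 0 .024;45 -22 40 0 .024;45 -22 40 0 .024'; python3 -m pendant '40 -22 39 0 .024;40 -22 39 0 .024;40 -21 39 0 .024;40 -21 39 0 .024;40 -21 39 0 .024'; python3 -m pendant '40 0 0 -20 0;40 0 0 0 0'; python3 -c "
from h import *
s=state();m=camera_model('wrist');a=grab_frame('side')[80:240,130:340];f=grab_frame('wrist');cv2.imwrite('pics/w5.png',f);print(s['position'],s['eef_rot'])
cv2.imwrite('pics/v4.png',np.hstack([cv2.resize(a,(350,268)),cv2.resize(f,(357,268))]))
for p in((.394,.318,.096),(.394+.042*.84,.318+.042*.54,.096)):print(proj('wrist',p,m))"
```

```text
time_s: 11.75
position: [0.4991, 0.1248, 0.1624]
eef_rot: [180.0, -0.1, 26.1]
wrist_force: [-0.1, 1.1, -0.6]
width: 0.0453
time_s: 12.25
position: [0.3919, 0.3202, 0.1625]
eef_rot: [-180.0, -0.2, 33.0]
wrist_force: [0.9, 0.4, -0.2]
width: 0.0399
time_s: 12.45
position: [0.3914, 0.3188, 0.1395]
eef_rot: [180.0, 0.1, 33.1]
wrist_force: [-0.5, -0.7, -0.2]
width: 0.0402
[0.39135913 0.31880263 0.13950679] [1.79975482e+02 1.45870756e-01 3.30799679e+01]
[285.58935628 233.20806698]
[286.14443499 163.55400394]
```

View pics/w5.png

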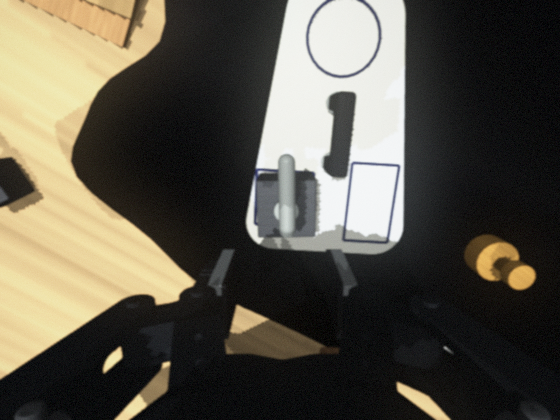

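The rod runs (286,155)–(288,233), matching the prediction, so I'll descend and grip.

```bash
python3 -m pendant '40 3 0 -30 0;40 0 0 -30 0;40 0 0 -15 0;40 0 0 0 0;0 0 0 0 0' 70; python3 -m pendant '0 0 0 0 0;0 0 0 0 0;0 0 0 0 0;0 0 0 0 0'; python3 -m pendant '0 0 0 10 0;0 0 0 30 0;0 0 0 40 0;0 0 0 20 0;0 0 0 0 0'
```

```text
time_s: 13.05
position: [0.3967, 0.3186, 0.068]
eef_rot: [180.0, -0.1, 32.9]
wrist_force: [-0.4, 0.6, -0.1]
width: 0.0263
time_s: 13.45
position: [0.3967, 0.3189, 0.0683]
eef_rot: [180.0, -0.2, 33.0]
wrist_force: [1.6, -2.6, 4.6]
width: 0.0085
time_s: 13.95
position: [0.3962, 0.3196, 0.1692]
eef_rot: [-179.9, -0.2, 33.0]
wrist_force: [-0.1, 0.2, -6.5]
width: 0.0084
```

```bash
python3 -m pendant '0 21 -33 0 -.03;0 21 -33 0 -.03;0 21 -33 0 -.03;0 21 -33 0 -.03;0 21 -34 0 -.03'; python3 -m pendant '0 21 -34 0 -.03;0 21 -34 0 -.03;0 21 -34 0 -.03;0 0 0 0 0;0 0 0 0 0'; python3 -c "
from h import *
a=grab_frame('scene')[120:330,150:400];f=grab_frame('wrist')
cv2.imwrite('pics/v5.png',np.hstack([cv2.resize(a,(357,300)),cv2.resize(f,(400,300))]))"
```

```text
time_s: 14.45
position: [0.4999, 0.1511, 0.1631]
eef_rot: [-179.9, 0.3, 24.3]
wrist_force: [1.1, 0.9, -6.4]
width: 0.008
time_s: 14.95
position: [0.5626, 0.0497, 0.1629]
eef_rot: [-179.9, 0.3, 19.1]
wrist_force: [-0.4, 1.0, -7.2]
width: 0.008
```

View pics/v5.png

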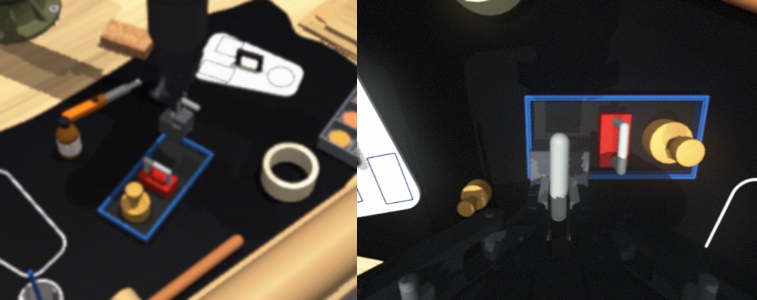

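The block hangs upright above its slot. Lowering it.

```bash
python3 -m pendant '0 1 0 -40 0;0 0 0 -35 0;0 0 0 -13 0;0 0 0 -5 0;0 0 0 -3 0'; python3 -m pendant '0 0 0 -3 0;0 0 0 0 0;30 0 0 0 0;30 0 0 0 0;30 0 0 0 0';python3 -m pendant '30 0 0 20 0;30 0 0 40 0;30 0 0 40 0;30 0 0 0 0'
```

```text
time_s: 15.55
position: [0.5654, 0.051, 0.0715]
eef_rot: [180.0, -0.1, 19.3]
wrist_force: [0.4, 0.5, -5.4]
width: 0.0081
time_s: 16.05
position: [0.5657, 0.0506, 0.069]
eef_rot: [180.0, -0.2, 19.2]
wrist_force: [-0.1, -1.0, -0.7]
width: 0.0299
time_s: 16.45
position: [0.5678, 0.0505, 0.1756]
eef_rot: [179.9, -0.7, 19.2]
wrist_force: [0.9, -0.8, 0.4]
width: 0.03
```

```bash
python3 -m pendant '30 -19 36 9 .027;30 -19 36 9 .027;30 -19 36 9 .027;30 -19 36 9 .027;30 -19 36 9 .027'; python3 -m pendant '30 -18 35 9 .027;30 -18 35 9 .027;30 0 0 0 0;30 0 0 0 0;30 0 0 0 0'; cat > tpl.py <<'E'
from meas import *
def tpl(f,m,z,box,vlo=140,slo=60,cam="wrist"):
    h=cv2.cvtColor(f,cv2.COLOR_BGR2HSV);k=cv2.inRange(h,(0,0,vlo),(180,slo,255));M=np.zeros_like(k);u0,v0,u1,v1=box;M[v0:v1,u0:u1]=255;k&=M
    cs=[c for c in cv2.findContours(k,0,cv2.CHAIN_APPROX_NONE)[0] if len(c)>20];hull=cv2.convexHull(np.vstack(cs))[:,0]
    P=np.array([ray(cam,u,v,z,m)[:2] for u,v in hull])*1000
    _,ce,x,sz,A=trap(P);return ce+4.4*x,np.degrees(np.arctan2(x[1],x[0])),sz,cv2.boundingRect(hull)
E
python3 - <<'E'
from tpl import *
s=state();m=camera_model('wrist');f=grab_frame('wrist');cv2.imwrite('pics/w6.png',f);print(s['position'],s['eef_rot'])
q=[proj('wrist',(.462+.001*(x*.875-y*.485),.314+.001*(x*.485+y*.875),.006),m).round() for x,y in((-105,70),(-105,-70),(112,45),(112,-45))];print(q)
q=np.array(q);b=[int(q[:,0].min()-12),int(max(0,q[:,1].min()-12)),int(q[:,0].max()+12),int(q[:,1].max()+12)]
print(tpl(f,m,.006,b))
e,r=[cv2.minAreaRect(np.array([[0,0],[1,1]],np.float32))]*2
h=cv2.cvtColor(f,cv2.COLOR_BGR2HSV);dk=cv2.inRange(h,(0,0,0),(180,255,110))
c0=proj('wrist',(.463,.3145,.048),m).astype(int);n,l,st,ce=cv2.connectedComponentsWithStats(dk[c0[1]-70:c0[1]+70,c0[0]-25:c0[0]+25]);i=l[70,25];print(c0,st[i],ce[i])
p=np.argwhere(l==i)[:,::-1].astype(np.float32);r=cv2.minAreaRect(p);print(r,ray('wrist',r[0][0]+c0[0]-25,r[0][1]+c0[1]-70,.048,m))
E
```

```text
time_s: 16.95
position: [0.4691, 0.2318, 0.2136]
eef_rot: [-180.0, -0.1, 27.0]
wrist_force: [0.9, 0.0, 0.9]
width: 0.0298
time_s: 17.45
position: [0.434, 0.3, 0.2304]
eef_rot: [180.0, -0.0, 30.0]
wrist_force: [-0.5, 0.0, -0.1]
width: 0.0297
[0.4340084  0.2999734  0.23037786] [ 1.79989322e+02 -2.08763475e-02  2.99977181e+01]
[array([224., 241.]), array([340., 243.]), array([241.,  42.]), array([330.,  44.])]
(array([461.98579361, 312.79871649]), np.float64(29.201405813994715), (np.float64(218.04940368342102), np.float64(138.87095406943735)), (225, 42, 119, 201))
[283 156] [ 21  41  15  59 755] [27.73642384 69.80794702]
((28.0, 70.0), (14.0, 58.0), 0.0) [0.46485911 0.31321714 0.048     ]
```

View pics/w6.png

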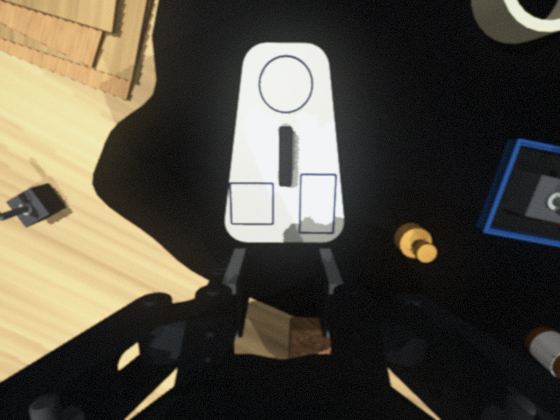

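The bare template is at (462,313), 29.2°, with its handle near (287,156). I'll go to the handle and grip it.

```bash
python3 -m pendant '34 29 13 -20 -.014;34 0 0 -45 0;34 0 0 -45 0;34 0 0 -45 0;34 0 0 -30 0' 90; python3 -m pendant '34 0 0 -14 0;34 0 0 -6 0;34 0 0 0 0;0 0 0 0 0;0 0 0 0 0'; python3 -m pendant '0 0 0 0 0;0 0 0 0 0;0 0 0 0 0;0 0 0 10 0;0 0 0 0 0'
```

```text
time_s: 18.0
position: [0.4621, 0.3111, 0.0413]
eef_rot: [179.9, 0.2, 29.1]
wrist_force: [0.0, 0.1, -0.3]
width: 0.0342
time_s: 18.5
position: [0.4638, 0.3144, 0.0277]
eef_rot: [-180.0, -0.2, 29.3]
wrist_force: [-1.1, -1.2, 4.2]
width: 0.0123
time_s: 19.0
position: [0.4631, 0.3141, 0.0368]
eef_rot: [-180.0, -0.1, 29.2]
wrist_force: [0.7, -0.2, -1.7]
width: 0.012
```

```bash
python3 -m pendant '0 0 0 40 0;0 0 0 45 0;0 0 0 45 0;0 0 0 20 0;0 0 0 0 0'; python3 -m pendant '0 2 -40 0 -.02;0 2 -42 0 -.02;0 2 -42 0 -.02;0 2 -42 0 -.02;0 2 -42 0 -.02'; python3 -m pendant '0 2 -42 0 -.02;0 2 -42 0 -.02;0 2 -42 0 -.02;0 2 -42 0 -.02;0 2 -42 0 -.02'; python3 -m pendant '0 2 -42 0 -.02;0 1 -42 0 -.02;0 1 -42 0 -.02;0 1 -45 0 -.02;0 0 0 0 0'; python3 -m pendant '0 0 0 0 0;0 0 0 0 0'
python3 - <<'E'
from tpl import *
s=state();print(s['position'],s['eef_rot'])
for n in('wrist','scene','side'):cv2.imwrite(f'pics/{n}7.png',grab_frame(n))
np.save('w7m.npy',camera_model('wrist'),allow_pickle=True)
f=cv2.imread('pics/wrist7.png');a=cv2.imread('pics/scene7.png')[180:390,50:330]
cv2.imwrite('pics/v7.png',np.hstack([cv2.resize(a,(400,300)),cv2.resize(f,(400,300))]))
E
```

```text
time_s: 19.5
position: [0.4638, 0.3145, 0.1896]
eef_rot: [-179.9, -0.4, 29.2]
wrist_force: [0.8, -0.1, -1.8]
width: 0.012
time_s: 20.0
position: [0.4718, 0.1039, 0.1835]
eef_rot: [-180.0, 0.1, 23.5]
wrist_force: [1.6, -0.0, -1.7]
width: 0.0122
time_s: 20.5
position: [0.4819, -0.106, 0.1836]
eef_rot: [-179.9, 0.1, 17.7]
wrist_force: [1.2, 0.7, -1.8]
width: 0.0121
time_s: 21.0
position: [0.4861, -0.2793, 0.1824]
eef_rot: [-179.9, 0.2, 12.9]
wrist_force: [-0.2, -0.2, -2.6]
width: 0.0119
time_s: 21.2
position: [0.4875, -0.2748, 0.1842]
eef_rot: [-179.9, 0.1, 13.2]
wrist_force: [-0.2, 0.5, -2.1]
width: 0.0121
[ 0.48747089 -0.27477657  0.1841511 ] [-1.79937386e+02  6.59189608e-02  1.32200075e+01]
```

View pics/v7.png

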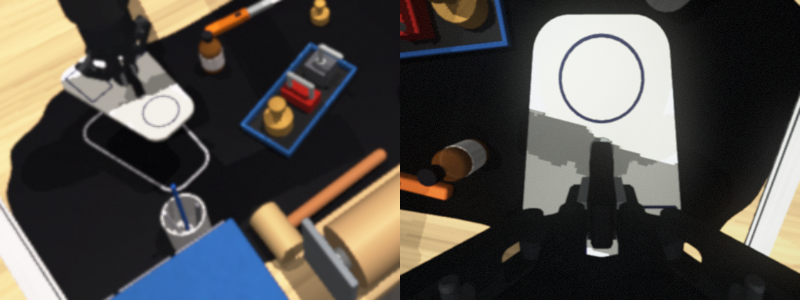

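The template is held level above the outline, narrow end pointing to the narrow end. Lowering it.

```bash
python3 -m pendant '0 1 -4 -40 .002;0 0 0 -45 0;0 0 0 -40 0;0 0 0 -20 0;0 0 0 0 0'; python3 -m pendant '0 0 0 -5 0;0 0 0 -3 0;0 0 0 -2 0;0 0 0 0 0'
```

```text
time_s: 21.85
position: [0.4866, -0.2779, 0.0365]
eef_rot: [-179.8, 0.3, 13.4]
wrist_force: [-0.9, 0.0, -2.0]
width: 0.012
time_s: 22.25
position: [0.4891, -0.2795, 0.031]
eef_rot: [180.0, -0.1, 13.3]
wrist_force: [0.1, 0.4, -1.9]
width: 0.0121
```

```bash
python3 -m pendant '0 0 0 -2 0;0 0 0 -2 0;0 0 0 0 0'; python3 -m pendant '34 0 0 0 0;34 0 0 0 0;34 0 0 0 0;34 0 0 20 0;34 0 0 40 0'; python3 -m pendant '34 -15 -3 40 0;34 -15 -3 45 0;34 0 0 40 0;34 0 0 0 0;34 0 0 0 0'
cat > chk.py <<'E'
from tpl import *
s=state();m=camera_model('wrist');f=grab_frame('wrist');print(s['position'],s['eef_rot']);cv2.imwrite('pics/wrist8.png',f)
h=cv2.cvtColor(f,cv2.COLOR_BGR2HSV);k=cv2.inRange(h,(0,0,110),(180,70,255))
# components near the placed template: board and the outline ring around it
o=np.array([.4885,-.280]);a=np.radians(13.35);x=np.array([np.cos(a),np.sin(a)]);y=np.array([-x[1],x[0]])
q=np.array([proj('wrist',(*(o+u*x+w*y),0),m) for u,w in((-.125,.09),(-.125,-.09),(.132,.065),(.132,-.065))]).astype(np.int32)
M=np.zeros_like(k);cv2.fillConvexPoly(M,cv2.convexHull(q),255);k&=M
n,l,st,c=cv2.connectedComponentsWithStats(k)
for i in range(1,n):
    if st[i,4]<150: continue
    hull=cv2.convexHull(np.argwhere(l==i)[:,::-1].astype(np.int32))[:,0]
    for z in(0.,.006):
        P=np.array([ray('wrist',u,v,z,m)[:2] for u,v in hull])*1000;_,ce,x,sz,A=trap(P)
        print(st[i],z,(ce+4.4*x).round(1),np.degrees(np.arctan2(x[1],x[0])).round(2),np.round(sz,1))
print(q.tolist())
E
python3 chk.py
```

```text
time_s: 22.55
position: [0.4891, -0.2797, 0.0277]
eef_rot: [179.9, -0.0, 13.3]
wrist_force: [-2.2, 1.4, 5.1]
width: 0.0121
time_s: 23.05
position: [0.4866, -0.2787, 0.0832]
eef_rot: [-179.8, 0.3, 13.3]
wrist_force: [0.8, 0.9, 0.9]
width: 0.0342
time_s: 23.55
position: [0.4592, -0.2856, 0.2123]
eef_rot: [179.9, -0.1, 13.3]
wrist_force: [0.0, 0.1, -0.7]
width: 0.034
[ 0.45916281 -0.28558367  0.21230468] [ 1.79947066e+02 -1.41664018e-01  1.32964967e+01]
[  217    35   132   218 21185] 0.0 [ 488.2 -279.2] 13.3 [229.5 150.3]
[  217    35   132   218 21185] 0.006 [ 488.9 -279. ] 13.3 [225.6 147.7]
[ 227  190   44   41 1734] 0.0 [ 421.5 -260.3] -85.76 [53.5 53.3]
[ 227  190   44   41 1734] 0.006 [ 423.2 -260.5] -85.76 [52.6 52.3]
[[207, 263], [359, 263], [216, 20], [349, 19]]
```

View pics/wrist8.png

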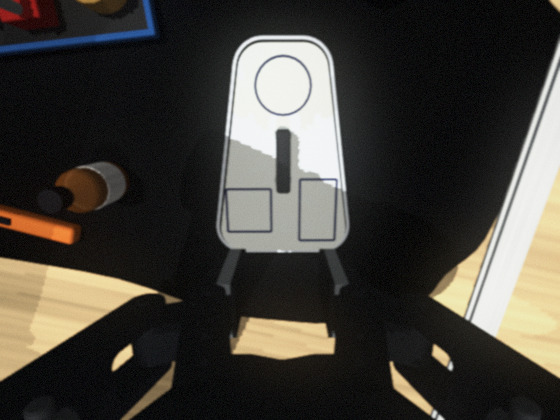

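The template lies centred within the line ring. Now the footprint positions by ray: square (249,210), oblong (318.5,209.5), circle (283,85).

```bash
python3 - <<'E'
from h import *
m=camera_model('wrist')
f=cv2.imread('pics/wrist8.png');h=cv2.cvtColor(f,cv2.COLOR_BGR2HSV);k=cv2.inRange(h,(105,60,30),(135,255,150))
o=np.array([488.2,-279.5]);a=np.radians(13.3);x=np.array([np.cos(a),np.sin(a)]);y=np.array([-x[1],x[0]])
for n,u,v,p in(("sq",249,210,(-58,38)),("obl",318.5,209.5,(-58,-38)),("circ",283,85,(72,0))):
    b=k.copy();M=np.zeros_like(k);cv2.circle(M,(int(u),int(v)),42,255,-1);cs=np.argwhere(b&M)[:,::-1].astype(np.float32)
    r=cv2.minAreaRect(cs) if len(cs)>5 else None
    print(n,(ray('wrist',u,v,.006,m)*1000).round(1),(o+p[0]*x+p[1]*y).round(1),r)
E
```

```text
sq [ 422.7 -255.9    6. ] [ 423.  -255.9] ((225.02943420410156, 191.8823699951172), (0.9701424241065979, 4.123105525970459), 14.03624439239502)
obl [ 440.8 -330.5    6. ] [ 440.5 -329.8] ((329.03302001953125, 179.03807067871094), (14.03566837310791, 0.9262116551399231), 4.085616588592529)
circ [ 557.4 -262.7    6. ] [ 558.3 -262.9] None
```

Footprints agree within 1 mm with the template pose. Next is fetching the block.

```bash
python3 -m pendant '34 13 42 -5 .013;34 13 42 -5 .013;34 13 42 -5 .013;34 13 42 -5 .013;34 13 42 -5 .013'; python3 -m pendant '34 13 42 -5 .013;34 13 42 -5 .013;34 14 42 -5 .013;34 0 0 0 0;34 0 0 0 0'; python3 - <<'E'
from h import *
s=state();m=camera_model('wrist');f=grab_frame('wrist');cv2.imwrite('pics/w9.png',f);print(s['position'],s['eef_rot'])
h=cv2.cvtColor(f,cv2.COLOR_BGR2HSV)
for nm,lo,hi,z in(("brass",(10,100,60),(28,255,255),.05),("red",(0,150,60),(6,255,255),.032)):
    n,l,st,c=cv2.connectedComponentsWithStats(cv2.inRange(h,lo,hi))
    for i in range(1,n):
        if st[i,4]>250: print(nm,st[i],ray('wrist',*c[i],z,m).round(3))
print("knob top/base exp",proj('wrist',(.61,-.077,.078),m),proj('wrist',(.61,-.077,.034),m),"bow",proj('wrist',(.588,-.0133,.066),m),"rod",proj('wrist',(.565,.0507,.094),m))
E
```

```text
time_s: 24.1
position: [0.5233, -0.0737, 0.1842]
eef_rot: [-180.0, 0.1, 17.1]
wrist_force: [0.6, 0.2, -1.2]
width: 0.0341
time_s: 24.6
position: [0.5631, 0.0512, 0.169]
eef_rot: [180.0, 0.2, 19.4]
wrist_force: [-1.0, -0.4, 0.0]
width: 0.0337
[0.5630771  0.05123441 0.16896531] [179.98465258   0.22363472  19.36922987]
brass [494   0  66  26 879] [ 0.758 -0.072  0.05 ]
brass [ 397  166   75   67 1611] [ 0.61 -0.06  0.05]
brass [ 142  249   49   48 1544] [0.471 0.126 0.05 ]
red [ 336  159   48   74 1880] [ 0.589 -0.005  0.032]
knob top/base exp [466.02677293 211.21097947] [438.60460521 197.37863739] bow [371.12600367 206.65535915] rod [283.97085108 217.96686877]
```

```bash
python3 -m pendant '34 2 -1 -40 0;34 0 0 -40 0;34 0 0 -20 0;34 0 0 0 0;0 0 0 0 0' 70; python3 -m pendant '0 0 0 0 0;0 0 0 0 0;0 0 0 0 0;0 0 0 0 0'; python3 -m pendant '0 0 0 10 0;0 0 0 40 0;0 0 0 45 0;0 0 0 30 0;0 0 0 0 0'
```

```text
time_s: 25.15
position: [0.566, 0.0484, 0.0722]
eef_rot: [179.9, -0.0, 19.2]
wrist_force: [0.7, -0.1, 0.4]
width: 0.0206
time_s: 25.55
position: [0.5667, 0.0493, 0.0732]
eef_rot: [179.9, -0.2, 19.3]
wrist_force: [-0.2, -2.1, 5.8]
width: 0.0077
time_s: 26.05
position: [0.5673, 0.05, 0.2012]
eef_rot: [180.0, -0.4, 19.3]
wrist_force: [0.6, 0.2, -5.9]
width: 0.0077
```

```bash
python3 -m pendant '0 -18 -38 0 -.013;0 -18 -38 0 -.013;0 -18 -38 0 -.013;0 -18 -38 0 -.013;0 -18 -38 0 -.013'; python3 -m pendant '0 -17 -38 0 -.013;0 -17 -38 0 -.013;0 -17 -39 0 -.013;0 0 0 0 0;0 0 0 0 0'; python3 -m pendant '0 0 0 0 0;0 0 0 0 0'
```

```text
time_s: 26.55
position: [0.4737, -0.141, 0.1932]
eef_rot: [-179.8, 0.2, 15.5]
wrist_force: [1.5, -1.0, -5.9]
width: 0.0079
time_s: 27.05
position: [0.4234, -0.2556, 0.1935]
eef_rot: [-179.8, 0.2, 13.2]
wrist_force: [0.2, -0.7, -7.5]
width: 0.008
time_s: 27.25
position: [0.4249, -0.2545, 0.1953]
eef_rot: [-179.9, 0.1, 13.4]
wrist_force: [0.1, 0.1, -5.9]
width: 0.0082
```

```bash
python3 -m pendant '0 1 -1 -40 0;0 0 0 -40 0;0 0 0 -25 0;0 0 0 -8 0;0 0 0 0 0'; python3 -m pendant '0 0 0 -3 0;0 0 0 -2 0;0 0 0 -2 0;0 0 0 0 0'
```

```text
time_s: 27.75
position: [0.4255, -0.2559, 0.0825]
eef_rot: [-180.0, 0.1, 13.4]
wrist_force: [-0.4, 0.4, -5.5]
width: 0.0078
time_s: 28.15
position: [0.4258, -0.2565, 0.0766]
eef_rot: [180.0, -0.0, 13.3]
wrist_force: [-0.5, 0.8, -6.4]
width: 0.0076
```

```bash
python3 -m pendant '0 0 0 -2 0;0 0 0 0 0';  python3 -m pendant '0 0 0 -2 0;0 0 0 0 0'
```

```text
time_s: 28.35
position: [0.4263, -0.2573, 0.0759]
eef_rot: [179.9, -0.1, 13.3]
wrist_force: [-0.8, -0.5, 1.4]
width: 0.0081
time_s: 28.55
position: [0.4267, -0.2579, 0.0756]
eef_rot: [179.8, -0.1, 13.3]
wrist_force: [-3.9, -0.7, 10.4]
width: 0.0078
```

```bash
python3 -m pendant '0 0 0 3 0;30 0 0 0 0;30 0 0 0 0;30 0 0 0 0;30 0 0 10 0';  python3 -m pendant '30 0 0 30 0;30 0 0 45 0;30 0 0 20 0;30 23 35 0 .015;30 23 35 0 .015'; python3 -m pendant '30 23 35 0 .015;30 23 35 0 .015;30 23 35 0 .015;30 23 35 -10 .015;30 23 35 -10 .015'; python3 -m pendant '30 0 0 0 0;30 0 0 0 0'
python3 - <<'E'
from h import *
s=state();m=camera_model('wrist');f=grab_frame('wrist');cv2.imwrite('pics/w10.png',f);print(s['position'],s['eef_rot'])
h=cv2.cvtColor(f,cv2.COLOR_BGR2HSV)
for nm,lo,hi in(("brass",(8,60,40),(30,255,255)),("red",(0,120,40),(6,255,255))):
    n,l,st,c=cv2.connectedComponentsWithStats(cv2.inRange(h,lo,hi))
    for i in range(1,n):
        if st[i,4]>250: print(nm,st[i])
for z in(.004,.034,.078): print("knob exp",z,proj('wrist',(.61,-.077,z),m))
print("bar body exp",[proj('wrist',(.588+a*.944-b*.33,-.0133+a*.33+b*.944,.032),m).round() for a,b in((.033,.018),(.033,-.018),(-.033,.018),(-.033,-.018))])
E
```

```text
time_s: 29.05
position: [0.425, -0.2562, 0.0843]
eef_rot: [-179.9, 0.1, 13.3]
wrist_force: [-0.2, -0.5, 0.1]
width: 0.03
time_s: 29.55
position: [0.4725, -0.1863, 0.1825]
eef_rot: [179.9, -0.2, 14.9]
wrist_force: [0.2, -0.3, -0.3]
width: 0.03
time_s: 30.05
position: [0.5879, -0.0098, 0.1614]
eef_rot: [180.0, -0.1, 19.4]
wrist_force: [0.0, -1.0, 0.6]
width: 0.0299
time_s: 30.25
position: [0.5869, -0.0108, 0.1602]
eef_rot: [180.0, 0.1, 19.4]
wrist_force: [-0.6, -0.0, 0.1]
width: 0.03
[ 0.58691711 -0.01079874  0.16016437] [1.79976961e+02 5.69878263e-02 1.94072664e+01]
brass [ 412    0  148  110 5055]
brass [ 38   2  69  31 504]
brass [ 307  166   92   77 4875]
brass [  60  254   64   56 2210]
brass [338 257  63  14 319]
red [ 263  161   45   79 2357]
knob exp 0.004 [356.92870426 194.70936101]
knob exp 0.034 [364.78308431 202.5860848 ]
knob exp 0.078 [379.80749306 217.65323425]
bar body exp [array([264., 163.]), array([307., 163.]), array([265., 238.]), array([306., 238.])]
```

The bar and knob are where they were released. Gripping the bar.

```bash
python3 -m pendant '30 1 -2 -40 0;30 0 0 -40 0;30 0 0 -20 0;30 0 0 -7 0;30 0 0 0 0' 60; python3 -m pendant '0 0 0 0 0;0 0 0 0 0;0 0 0 0 0;0 0 0 0 0;0 0 0 0 0'; python3 -m pendant '0 0 0 10 0;0 0 0 40 0;0 0 0 45 0;0 0 0 30 0;0 0 0 0 0'
```

```text
time_s: 30.8
position: [0.5876, -0.0144, 0.0537]
eef_rot: [180.0, 0.0, 19.3]
wrist_force: [0.2, 0.4, 1.1]
width: 0.03
time_s: 31.3
position: [0.5888, -0.0132, 0.0558]
eef_rot: [179.9, -0.2, 19.4]
wrist_force: [-1.9, 2.2, 7.0]
width: 0.0077
time_s: 31.8
position: [0.5896, -0.0136, 0.184]
eef_rot: [179.9, -0.5, 19.3]
wrist_force: [0.3, 0.3, -5.4]
width: 0.0077
```

```bash
python3 -m pendant '0 -18 -39 5 -.013;0 -18 -39 0 -.013;0 -18 -39 0 -.013;0 -18 -39 0 -.013;0 -18 -40 0 -.013'; python3 -m pendant '0 -19 -40 0 -.013;0 -19 -40 0 -.013;0 -19 -40 0 -.013;0 0 0 0 0;0 0 0 0 0'; python3 -m pendant '0 0 0 0 0;0 0 0 0 0'
```

```text
time_s: 32.3
position: [0.4959, -0.2102, 0.1809]
eef_rot: [-179.9, 0.1, 15.6]
wrist_force: [1.0, -1.7, -6.0]
width: 0.0071
time_s: 32.8
position: [0.4394, -0.3298, 0.1809]
eef_rot: [-179.8, 0.1, 13.2]
wrist_force: [0.1, -1.0, -6.5]
width: 0.0075
time_s: 33.0
position: [0.441, -0.3285, 0.1825]
eef_rot: [-179.9, 0.0, 13.4]
wrist_force: [0.4, 1.0, -6.5]
width: 0.0073
```

```bash
python3 -m pendant '0 0 -1 -40 0;0 0 0 -40 0;0 0 0 -25 0;0 0 0 -12 0;0 0 0 -3 0'; python3 -m pendant '0 0 0 -3 0;0 0 0 -2 0;0 0 0 0 0'
```

```text
time_s: 33.5
position: [0.4405, -0.3297, 0.062]
eef_rot: [-179.9, 0.1, 13.4]
wrist_force: [-0.1, 1.2, -5.1]
width: 0.0073
time_s: 33.8
position: [0.4414, -0.3307, 0.0594]
eef_rot: [179.9, -0.1, 13.4]
wrist_force: [-0.4, 0.8, -6.6]
width: 0.0075
```

```bash
python3 -m pendant '0 0 0 -2 0;0 0 0 0 0';  python3 -m pendant '0 0 0 -2 0;0 0 0 0 0'
```

```text
time_s: 34.0
position: [0.4412, -0.3313, 0.0577]
eef_rot: [179.9, -0.1, 13.4]
wrist_force: [-1.9, -0.7, -1.5]
width: 0.0075
time_s: 34.2
position: [0.4413, -0.3317, 0.0576]
eef_rot: [179.8, -0.1, 13.4]
wrist_force: [-5.9, 1.3, 8.6]
width: 0.0075
```

```bash
python3 -m pendant '0 0 0 2 0;28 0 0 0 0;28 0 0 0 0;28 0 0 0 0;28 0 0 10 0';  python3 -m pendant '28 0 0 30 0;28 0 0 45 0;28 0 0 30 0;28 21 32 0 .013;28 21 32 0 .013'; python3 -m pendant '58 21 32 0 .013;58 21 32 0 .013;58 21 32 0 .013;58 21 32 -5 .013;58 21 32 -5 .013'; python3 -m pendant '58 22 32 0 .013;58 0 0 0 0;58 0 0 0 0'
python3 - <<'E'
from h import *
s=state();m=camera_model('wrist');f=grab_frame('wrist');cv2.imwrite('pics/w11.png',f);print(s['position'],s['eef_rot'])
n,l,st,c=cv2.connectedComponentsWithStats(cv2.inRange(cv2.cvtColor(f,cv2.COLOR_BGR2HSV),(8,60,40),(30,255,255)))
for i in range(1,n):
    if st[i,4]>250: print(st[i],c[i])
for z in(.004,.034,.078): print("knob exp",z,proj('wrist',(.61,-.077,z),m))
E
```

```text
time_s: 34.7
position: [0.44, -0.33, 0.0651]
eef_rot: [-179.9, 0.1, 13.4]
wrist_force: [-0.6, 1.5, -0.2]
width: 0.028
time_s: 35.2
position: [0.4835, -0.2665, 0.1738]
eef_rot: [179.9, -0.2, 14.8]
wrist_force: [-0.1, -0.7, -1.0]
width: 0.0283
time_s: 35.7
position: [0.5887, -0.1051, 0.1624]
eef_rot: [180.0, -0.1, 18.6]
wrist_force: [1.3, -0.6, -0.6]
width: 0.0578
time_s: 36.0
position: [0.61, -0.0739, 0.1616]
eef_rot: [180.0, 0.0, 19.4]
wrist_force: [0.2, -0.5, -0.6]
width: 0.0585
[ 0.60999392 -0.07386364  0.16155493] [1.79979274e+02 1.45456820e-02 1.94026104e+01]
[  317     0   243   147 14493] [468.71393086  59.29131305]
[ 233  167   91   77 4776] [284.10238693 210.52784757]
[   0  254   58   56 2143] [ 26.71908539 279.35604293]
[253 257  73  17 553] [287.30198915 262.50994575]
[119 370  38  34 836] [139.17464115 386.5992823 ]
knob exp 0.004 [285.31855097 195.48478558]
knob exp 0.034 [285.68902525 203.37158176]
knob exp 0.078 [286.39665382 218.43584544]
```

```bash
python3 -m pendant '58 0 -3 -40 0;58 0 0 -40 0;58 0 0 -20 0;58 0 0 -9 0;58 0 0 0 0'; python3 -m pendant '0 0 0 0 0;0 0 0 0 0;0 0 0 0 0;0 0 0 0 0;0 0 0 0 0' 60; python3 -m pendant '0 0 0 10 0;0 0 0 40 0;0 0 0 45 0;0 0 0 30 0;0 0 0 0 0'
```

```text
time_s: 36.55
position: [0.6091, -0.0785, 0.0519]
eef_rot: [180.0, 0.1, 19.3]
wrist_force: [1.1, 0.7, -0.1]
width: 0.0579
time_s: 37.05
position: [0.6108, -0.0773, 0.0547]
eef_rot: [179.9, -0.2, 19.4]
wrist_force: [-1.6, 1.9, 6.6]
width: 0.0276
time_s: 37.55
position: [0.6115, -0.0778, 0.183]
eef_rot: [179.8, -0.4, 19.3]
wrist_force: [0.6, -0.4, -5.0]
width: 0.0276
```

```bash
python3 -m pendant '0 -10 -37 0 -.021;0 -10 -37 0 -.021;0 -11 -37 0 -.021;0 -11 -37 0 -.021;0 -11 -37 0 -.021'; python3 -m pendant '0 0 0 0 0;0 0 0 0 0;0 0 0 0 0'
python3 - <<'E'
from h import *
s=state();m=camera_model('wrist');f=grab_frame('wrist');cv2.imwrite('pics/w12.png',f);p=s['position'];print(p,s['eef_rot'])
n,l,st,c=cv2.connectedComponentsWithStats(cv2.inRange(cv2.cvtColor(f,cv2.COLOR_BGR2HSV),(8,80,60),(30,255,255)))
for i in range(1,n):
    if st[i,4]>250: print(st[i],c[i])
u=p[2]-.0507 # underside height
for z,r in((0,.026),(.03,.026),(.072,.015)):
    print(z,proj('wrist',(p[0],p[1],u+z),m),[proj('wrist',(p[0]+sgn*r*np.cos(np.radians(13.4)),p[1]+sgn*r*np.sin(np.radians(13.4)),u+z),m).round(1) for sgn in(1,-1)])
E
```

```text
time_s: 38.05
position: [0.5551, -0.2632, 0.1743]
eef_rot: [-179.8, 0.2, 13.3]
wrist_force: [1.0, -1.2, -6.8]
width: 0.0271
time_s: 38.35
position: [0.5563, -0.2617, 0.1754]
eef_rot: [-179.9, 0.1, 13.3]
wrist_force: [0.4, 0.1, -6.4]
width: 0.027
[ 0.55629617 -0.26174947  0.17540409] [-1.79892191e+02  1.17838153e-01  1.33245658e+01]
[ 512    0   48   49 1343] [542.20699926  19.4110201 ]
[465  28  95  78 299] [512.83277592  66.58862876]
[ 234  199   93  126 7947] [281.09437524 260.05536681]
[   0  282   96   61 2524] [ 52.42987322 312.03169572]
[  0 350  43  34 795] [ 14.76226415 363.00251572]
[129 384  43  35 266] [152.36466165 398.31954887]
0 [282.70959968 232.00933356] [array([282.6, 191.3]), array([282.8, 270. ])]
0.03 [282.74580844 250.67509611] [array([282.6, 203.8]), array([282.8, 294. ])]
0.072 [282.8226244  290.27404039] [array([282.7, 256.7]), array([282.9, 321.9])]
```

```bash
python3 -m pendant '0 4 0 -40 0;0 0 0 -40 0;0 0 0 -22 0;0 0 0 -10 0;0 0 0 0 0'; python3 -m pendant '0 0 0 -3 0;0 0 0 -2 0;0 0 0 0 0';python3 -m pendant '0 0 0 -2 0;0 0 0 0 0'
```

```text
time_s: 38.9
position: [0.5602, -0.2616, 0.0638]
eef_rot: [-179.9, 0.1, 13.4]
wrist_force: [-0.3, 0.8, -6.6]
width: 0.0273
time_s: 39.2
position: [0.5612, -0.2625, 0.0613]
eef_rot: [180.0, -0.1, 13.3]
wrist_force: [-0.8, -0.5, -6.5]
width: 0.0272
time_s: 39.4
position: [0.5607, -0.2625, 0.0584]
eef_rot: [180.0, -0.0, 13.3]
wrist_force: [0.1, 0.3, -6.5]
width: 0.0271
```

```bash
python3 -m pendant '0 0 0 -2 0;0 0 0 0 0';  python3 -m pendant '0 0 0 -1 0;0 0 0 0 0'
```

```text
time_s: 39.6
position: [0.561, -0.2627, 0.057]
eef_rot: [180.0, -0.1, 13.3]
wrist_force: [-0.9, 1.2, -3.5]
width: 0.0271
time_s: 39.8
position: [0.5613, -0.2627, 0.0569]
eef_rot: [179.9, -0.1, 13.3]
wrist_force: [-2.3, 3.9, 4.5]
width: 0.0272
```

```bash
python3 -m pendant '0 0 0 1 0;50 0 0 0 0;50 0 0 0 0;50 0 0 0 0;50 0 0 10 0';  python3 -m pendant '50 0 0 40 0;50 0 0 45 0;50 0 0 45 0;50 -25 -6 15 0;50 -30 -7 15 0'; python3 -m pendant '50 -30 -7 15 0;50 -17 -4 15 0;50 0 0 0 0;50 0 0 0 0;50 0 0 0 0'
python3 - <<'E'
from h import *
s=state();m=camera_model('wrist');f=grab_frame('wrist');cv2.imwrite('pics/w13.png',f);p=s['position'];print(p,s['eef_rot'])
a=grab_frame('scene');b=grab_frame('side');cv2.imwrite('pics/scene13.png',a);cv2.imwrite('pics/side13.png',b)
for n,q in(("block",(.4228,-.256)),("bar",(.4406,-.330)),("knob",(.5578,-.2628))): print(n,[proj('wrist',(*q,z),m).round(1) for z in(.006,.034,.046,.068,.096)])
cv2.imwrite('pics/v13.png',np.hstack([cv2.resize(f[20:280,190:390],None,fx=2.3,fy=2.3,interpolation=2),cv2.resize(a[220:340,90:220],(324,299)).__class__(cv2.copyMakeBorder(cv2.resize(a[220:340,90:220],(324,299)),0,299,0,0,0)).shape and cv2.copyMakeBorder(cv2.resize(a[220:340,90:220],(324,299)),0,299,0,0,0)]) if False else np.hstack([cv2.resize(f[20:280,190:390],(460,598)),np.vstack([cv2.resize(a[220:340,90:220],(324,299)),cv2.resize(b[250:370,285:415],(324,299))])]))
E
```

```text
time_s: 40.3
position: [0.5599, -0.2623, 0.065]
eef_rot: [-179.9, 0.1, 13.3]
wrist_force: [0.6, -0.6, 0.4]
width: 0.0502
time_s: 40.8
position: [0.5058, -0.2756, 0.2287]
eef_rot: [179.9, -0.1, 13.4]
wrist_force: [-0.5, 0.4, 0.1]
width: 0.0504
time_s: 41.3
position: [0.459, -0.2862, 0.2554]
eef_rot: [-180.0, 0.1, 13.3]
wrist_force: [0.5, 0.8, -1.4]
width: 0.0499
[ 0.45899417 -0.28620261  0.255395  ] [-1.79953309e+02  5.14755866e-02  1.33203742e+01]
block [array([251.9, 200.2]), array([249.7, 206. ]), array([248.7, 208.7]), array([246.6, 214.3]), array([243.6, 222.4])]
bar [array([313.5, 199.9]), array([315.7, 205.7]), array([316.8, 208.4]), array([318.9, 213.9]), array([322.1, 222. ])]
knob [array([282.3,  88.6]), array([282.3,  86.1]), array([282.3,  85. ]), array([282.3,  82.6]), array([282.3,  79.1])]
```

View pics/v13.png

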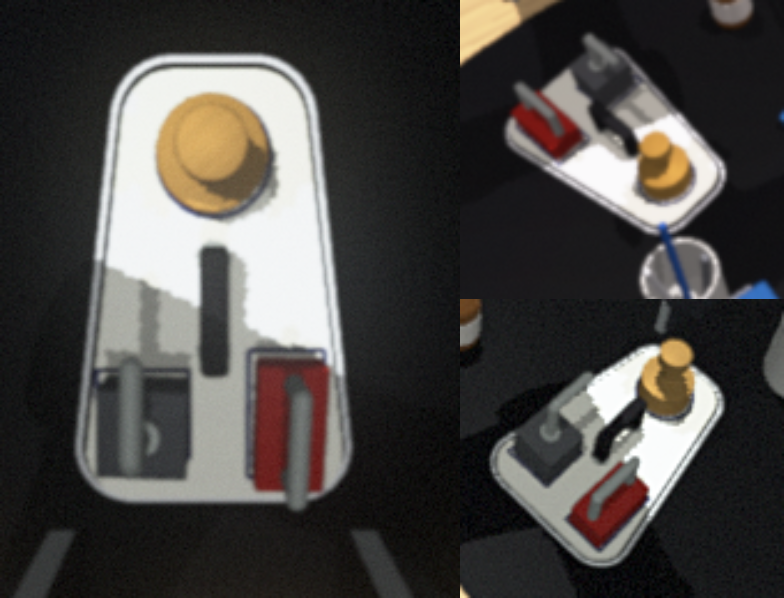

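All three weights stand on their footprints. Bar top (316,205) against (316,206) expected, brass disc (283,86) against (282,86), and the block is within about 3 mm. The gripper is clear and open, so I'm handing in.

```bash
python3 -c "
from plant import *
print(finish_job(),state()['time_s'])"
```

```text
the job is handed in; nothing more can be done
the job is handed in; nothing more can be done
```

I finished the job and handed it in at about 41 s of the 144 s allowed. The hand-in gives no verdict, so what follows rests on my own checks.

**What I did:** I stood the bar, brass weight and block in the tray, then laid the template in the silver outline, narrow end to narrow end. I then put the block, bar and brass weight back on the square, oblong and circle.

**Last checks:**
- **Template:** it lies flat inside the line on every side, and its painted footprints measured within 1 mm of where the outline puts them.
- **Weights:** in the final wrist picture the bar and brass weight are within about 1 mm of their footprint centres. The block is within about 3 mm. All three stand upright.
- **Gripper:** it is open and well above everything.

**Checks that disagreed or were not made:**
- **Brass weight:** two colour-mask checks of it in the tray gave edges up to about 20 pixels off what I expected. The first suggested it sat 8–9 mm out of place. I put this down to shading and reflections, and the grasp then worked normally.
- **Tape roll, bottle and mallet:** I did not measure them at the end. I planned the carrying moves to clear them, and no unexpected contact force showed.

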